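Press the sunken calibration key of a bench balance

TASK

Start the calibration of the bench balance: with closed fingers, push the small sliding cover fully open (to the balance's left), reach down into the square well it uncovers and press the sunken key all the way down for about a second, then come out and push the cover fully shut again. Only push and press: do not pinch the cover's rib, and do not lift or shift the balance, the weight on its pan or the things around it. Do not press the other key, in the small round well.

Things in the scene. Friction and masses are not known exactly. Their poses are not given: they have to be found in the camera images.
- balance: White bench balance with grey lower shell, 200 (x) x 210 (y) x 60 mm high, 2 to 3.3 kg, standing loose on rubber feet. Origin: centre of its underside, at the height of the work surface; z up, -x its front (dark display strip, towards the robot), +y its left. Its flat top is 60 mm above the origin. Turned by up to 0.5 rad either way.
- cover (a joint): Travel of the sliding cover in m: 0 fully shut, 0.056 fully open (end stops), towards the balance's +y (left). Starts 0 to 10 mm open, stays where left; about 1.5 N moves it. Grey plate 55 (x) x 54 (y) x 4 mm with an upright rib in its middle; upper face 65 mm above the balance's underside, low guides on both sides 66 mm.
- rib_top (a point): Middle of the top edge of the cover's rib; it moves with the cover. The rib is 44 mm long along the balance's x, 10 mm thick along its y and 18 mm tall (from 65 to 83 mm above the balance's underside). With the cover shut it stands straight above the middle of the square well.
- rib_left: Left half (+y side of the balance, 5 mm thick) of the rib's thickness. Pushing on its left face shuts the cover. Origin: middle of the rib's foot, on the rib's centre plane.
- rib_right: Right half (-y side of the balance, 5 mm thick) of the rib's thickness. Pushing on its right face opens the cover. Origin: middle of the rib's foot, on the rib's centre plane.
- well_mouth (a point): Centre of the square well's mouth (46 x 46 mm, upright walls along the balance's x and y), level with the balance's flat top, at x = -55, y = -15, z = 60 mm in the balance's frame. The key's face lies 18 mm below it. The shut cover hides it; the fully open cover clears it by 6 mm.
- calibration_key (a joint): Travel of the sunken key in the square well in m: 0 at rest, 0.005 fully down. It moves straight down; the spring needs 1.4 N to start and 5 N for the full travel, and brings it back up when released.
- calibration_key_top (a point): Centre of the upper face of the sunken grey square key, 38 x 38 mm, at the bottom of the square well, 18 mm below the balance's top (42 mm above its underside) at rest.
- power_key (a joint): Travel of the other key, in the small round well, in m: 0 at rest, 0.005 fully down. Not to be pressed.
- power_key_top (a point): Centre of the upper face of the round key, 24 mm across, in the open round well (30 mm across), also 18 mm below the balance's top, at x = -55, y = -75 mm in the balance's frame.
- weight: Steel calibration weight with a small knob, 30 mm across, 30 mm tall, 0.15 kg, standing on the steel pan. Origin: centre of its underside. The pan is 108 mm across, its top 70 mm above the balance's underside, centred at x = +40, y = 0 mm in the balance's frame.
- tape: Roll of paper tape lying flat, 48 mm across, 25 mm high, in front of the balance. Origin: centre of its underside.
- gauze: Flat gauze swab packet, 62 x 63 x 8 mm, in front of the balance. Origin: centre of its underside.
- needle_holder: Single-use needle holder standing on its flange, 31 mm across, 54 mm tall, behind the balance. Origin: centre of its underside.

How it is judged:
On the way, in this order (a step that is already met when the one before it is completed fails the run):
1. the cover is pushed fully open (at least 50 of 56 mm) (value of joint cover above 0.05 m), for 0.1 s.
2. the sunken calibration key is pressed down (at least 4 of 5 mm) by the fingers for half a second (value of joint calibration_key above 0.004 m and contact force between the fingers and calibration_key above 1 N), for 0.5 s.
3. the key is released (value of joint calibration_key below 0.001 m), for 0.1 s.
4. the cover is pushed shut (within 5 mm) (value of joint cover below 0.005 m), for 0.1 s.
At the end, for the whole second after the job is handed in: The cover is shut to within 5 mm of its stop, both keys are up (within 1 mm), the balance stands still within 25 mm of where it stood, the weight stands upright on the pan, and weight, tape, gauze and needle holder are within 25 mm of where they stood (value of joint cover below 0.005 m and value of joint each of calibration_key, power_key below 0.001 m and distance of each of balance, weight, tape, gauze, needle_holder from where it was at the start of the episode below 0.025 m and linear speed of balance below 0.01 m/s and z of weight in the frame of balance above 0.066 m and angle between weight's own z axis and vertical below 0.1 rad); the robot touches nothing.
It fails at once if the round power key is pressed (over 2 mm) (value of joint power_key above 0.002 m).
It fails at once if the cover's rib is pinched (both its faces pressed by the fingers at once) (contact force between the fingers and rib_left above 2 N and contact force between the fingers and rib_right above 2 N).
It fails at once if the balance is lifted, tipped or shoved over 25 mm (height (world z) of balance above 0.008 m or angle between balance's own z axis and vertical above 0.08 rad or distance of balance from where it was at the start of the episode above 0.025 m).
It fails at once if the weight is lifted, shifted over 25 mm or knocked over (z of weight in the frame of balance above 0.078 m or distance of weight from where it was at the start of the episode above 0.025 m or angle between weight's own z axis and vertical above 0.3 rad).
It fails at once if the tape, gauze or needle holder is moved over 25 mm or knocked over (distance of any of tape, gauze, needle_holder from where it was at the start of the episode above 0.025 m or angle between needle_holder's own z axis and vertical above 0.3 rad).
It also fails if it takes over 54 s, if anything falls off the work surface, if the arm or the gripper's body presses on something with over 40 N, if the wrist force passes 120 N, or if a joint passes its speed limit or range.

ROBOT

A 7-joint arm with a two-finger parallel gripper is mounted at the origin on a cart in front of the work surface, level with it; the furniture and walls round the work are solid. World frame = base frame: x ahead of the robot, y to its left, z up, the work surface at z = 0. Lengths are in m, angles in rad, forces in N, time in s.
With the tool pointing down it reaches from about 0.425 to 0.825 m from the base axis. Payload 3.6 kg.
Tool frame: the origin (TCP) lies midway between the tips of the shut fingers; the grasp point (between the pads) lies 19 mm behind it; z points along the fingers, y is the direction in which the jaws open and shut (so a half turn about z gives the same grasp; the last joint's range is limited). The gripper opens to 93 mm and grips with 3 to 60 N. Pads are 15 mm wide; open, the fingers measure 128 mm over their backs; the gripper's body (75 mm by 188 mm) begins 65 mm behind the grasp point.
Start: joints at [1.163, 0.615, -0.013, 1.423, 0.008, 1.103, -0.04], TCP at [0.242, -0.603, 0.219] pointing down, gripper open.
Joint ranges: [-3.12, 3.12], [-0.3, 2.06], [-1.34, 1.32], [0.26, 2.42], [-1.36, 4.5], [0.01, 1.98], [-2.84, 2.84]. Speed limits (rad/s): [2.79, 2.79, 3.14, 3.14, 3.14, 3.14, 3.14].

INTERFACE

Orientations are given as a rotation vector (axis times angle).
In Python, from plant import * gives the robot as it stands. The module is installed in compiled form; this text tells all that it offers.
- The arm moves only by the tool jog_arm, never from a script. Its argument "motion" is a list of rows, each a list of 7 numbers: the turn, a rotation vector about the tool's x, y, z in degrees, then the shift along the tool's x, y, z in mm, then the gripper command: -1 is fully open, 1 is shut, values between are in proportion. In form: [[wx, wy, wz, x, y, z, fingers], ...]. A call has 1 to 20 rows; each row is the pose to reach, as a shift and turn from the pose commanded when the call began, along the tool's axes at that moment; what a row does not reach only later rows make up. A row lasts 1/12 s, in which the tool goes at most 41.7 mm and 7.16 degrees, less where a joint would pass 70% of its speed; a pose out of reach is approached as far as the arm can. A call with a gripper value outside its range is refused whole. The fingers move at their own pace and stop on an object; "squeeze" is the grip in N (left out, the last holds). Time passes only in rows, so rows that repeat a pose let the fingers close. It gives the time, the measured TCP pose, the force and the opening at its end, in the units of the state.
- get_state(): the state, without advancing time (a new reading comes with each control period).
- capture(name): name is "scene" or "top"; returns (picture, depth): 400x640x3 uint8, red, green, blue; 400x640 float32, m along the optical axis (not along the pixel's ray), 0 where there is no reading.
- camera_params(name): a dict with "fx", "fy", "cx", "cy" (pixels), "cam_to_world" (4x4, takes a point from camera to world coordinates). Camera axes: x right, y up, looking along -z (the intrinsics and any distortion apply to the point x, -y, -z); pixel columns grow to the right and rows downward; lengths in m; the calibration is good to about 2 mm. A picture is of the moment at which its call begins. camera_params takes no time and is no camera call.
- sign_off(): hands the job in, once; it reports no verdict.
Trained networks look in the newest picture that a camera, given by its name, has taken for a name from the list of things; names that differ only in an ending like _2 or _b are one class to them, and where a whole thing is asked for, a point or a joint stands for the part that bears it (a point fixed in the world has none). Each returns a list of dicts, best first, with "conf" (0 to 1); they miss things now and then, are a little off and sometimes report something else, mostly with a low value. They report only what shows in the picture. A call takes as long as a camera call.
- search_frame(camera, query): "location" ([x, y, z] in m, in world coordinates, good to about 4 mm: the middle of the surface that is visible of it).
The state is a dict: "clock": time; "qpos": joint angles; "qvel": joint speeds; "tau": joint torques, N m; "tool_pos": TCP position; "tcp_rot": TCP orientation; "contact_force": force on the tool from outside, world axes, zero at the start; "ft_torque": the same for the moment, N m; "finger_gap": finger opening in m.
Only numpy, scipy, OpenCV 4.12 (cv2) and the standard library are available. Lean on these libraries where they do the work, as an engineer would, in place of code of your own. Each camera call takes 0.05 s, during which the arm holds its last target. There are 200 camera calls.

## Working session

There is one attempt and no reset: what is moved stays moved. The work goes in short steps, Python scripts to look and compute and a tool call to move; the robot and the scene stay as the last step left them, time stands still between calls to the robot, and variables do not carry over. Pictures are saved under pics/ and viewed, about 8 in all and at most 12, crops included, and the job is handed in when it is done.

Besides the shell and the picture viewer there is one more tool, called as name(argument=value, ...) on one line, values as JSON. jog_arm: Moves the arm, as the interface text tells. Its arguments: {"type":"object","properties":{"motion":{"type":"array","items":{"type":"array","items":{"type":"number"}}},"squeeze":{"type":"number"}},"required":["motion"]}

```bash
mkdir -p pics
cat > h.py <<'E'
from plant import *
import numpy as np, cv2
from scipy.spatial.transform import Rotation as R
def cloud(name):
    p,d=capture(name); c=camera_params(name)
    v,u=np.mgrid[:400,:640]
    P=np.stack([(u-c["cx"])/c["fx"]*d,-(v-c["cy"])/c["fy"]*d,-d],-1)
    T=np.array(c["cam_to_world"]); W=P@T[:3,:3].T+T[:3,3]
    W[d<=0]=np.nan
    return p,W
def save(n,p,s=1): cv2.imwrite("pics/"+n+".png",cv2.resize(p[...,::-1],None,fx=s,fy=s))
E
python3 - <<'E'
from h import *
s=get_state(); print({k:np.round(v,3) for k,v in s.items()})
for n in("scene","top"):
    p,W=cloud(n); save(n+"0",p); c=camera_params(n); print(n,{k:np.round(v,3) for k,v in c.items()})
    for q in("balance","rib_top","cover","power_key_top","weight","tape","gauze","needle_holder","well_mouth"):
        try: print(n,q,[(np.round(r["location"],3),round(r["conf"],2)) for r in search_frame(n,q)[:2]])
        except Exception as e: print(q,e)
E
```

```text
{'clock': np.float64(0.0), 'qpos': array([ 1.162,  0.616, -0.013,  1.425,  0.008,  1.103, -0.04 ]), 'qvel': array([ 0.001, -0.   ,  0.001, -0.   ,  0.001, -0.001, -0.001]), 'tau': array([ 0.0000e+00, -4.5893e+01,  2.0900e-01, -1.6574e+01, -6.1000e-02,
        2.0000e-02,  0.0000e+00]), 'tool_pos': array([ 0.242, -0.602,  0.217]), 'tcp_rot': array([-3.082e+00, -5.960e-01,  1.000e-03]), 'contact_force': array([ 0.011,  1.18 , -0.127]), 'ft_torque': array([ 0.017,  0.042, -0.06 ]), 'finger_gap': np.float64(0.093)}
scene {'fx': np.float64(468.681), 'fy': np.float64(468.681), 'cx': np.float64(319.36), 'cy': np.float64(195.094), 'cam_to_world': array([[-0.888,  0.28 , -0.366,  0.188],
       [-0.461, -0.535,  0.708,  0.749],
       [ 0.003,  0.797,  0.604,  0.612],
       [ 0.   ,  0.   ,  0.   ,  1.   ]])}
scene balance [(array([0.518, 0.179, 0.059]), 0.67)]
scene rib_top [(array([0.475, 0.123, 0.073]), 0.76)]
scene cover [(array([0.477, 0.121, 0.066]), 0.6)]
scene power_key_top [(array([ 0.379,  0.078, -0.   ]), 0.54)]
scene weight [(array([0.576, 0.135, 0.091]), 0.81)]
scene tape [(arra
[... 299 characters left out ...]
64(196.831), 'cam_to_world': array([[-0.022,  0.99 , -0.142,  0.43 ],
       [-1.   , -0.022,  0.002,  0.11 ],
       [-0.001,  0.142,  0.99 ,  0.935],
       [ 0.   ,  0.   ,  0.   ,  1.   ]])}
top balance [(array([0.53 , 0.131, 0.064]), 0.98)]
top rib_top [(array([0.481, 0.11 , 0.071]), 0.77)]
top cover [(array([0.482, 0.117, 0.07 ]), 0.81)]
top power_key_top []
top weight [(array([0.577, 0.125, 0.092]), 0.55)]
top tape [(array([0.396, 0.166, 0.025]), 0.86), (array([0.383, 0.069, 0.006]), 0.39)]
top gauze [(array([0.386, 0.074, 0.001]), 0.65)]
top needle_holder [(array([0.67 , 0.148, 0.015]), 0.63), (array([0.485, 0.114, 0.066]), 0.56)]
top well_mouth [(array([0.529, 0.131, 0.061]), 0.65)]
```

Run:
```python
from h import *
for n in("top","scene"):
    p,W=cloud(n); np.savez(n+".npz",p=p,W=W)
    z=W[...,2]
    m=((z>.05)&(z<.069)&(abs(W[...,0]-.53)<.2)&(abs(W[...,1]-.13)<.2)).astype(np.uint8)
    m=cv2.morphologyEx(m,cv2.MORPH_OPEN,np.ones((5,5)))
    k,l,st,_=cv2.connectedComponentsWithStats(m); b=l==1+st[1:,4].argmax()
    P=W[b]; print(n,len(P),"ztop med",np.median(P[:,2]), P.min(0),P.max(0))
    r=cv2.minAreaRect(P[:,:2].astype(np.float32)); print(r, cv2.boxPoints(r).round(3).tolist())
    rb=(z>.075)&(z<.09)&(np.hypot(W[...,0]-.478,W[...,1]-.117)<.045)
    Q=W[rb]; print("rib",len(Q),np.median(Q,0),cv2.minAreaRect(Q[:,:2].astype(np.float32)))
p=np.load("top.npz")["p"]; save("topcrop",p[90:330,190:430],2.5)
```

```text
top 7965 ztop med 0.05799583374651718 [0.42609979 0.01909348 0.05001376] [0.64663383 0.24733028 0.06897974]
((0.5364939570426941, 0.13332374393939972), (0.1998670995235443, 0.2104121446609497), 6.907236099243164) [[0.42500001192092896, 0.22599999606609344], [0.44999998807907104, 0.017000000923871994], [0.6480000019073486, 0.04100000113248825], [0.6230000257492065, 0.25]]
rib 121 [0.48282294 0.11498755 0.08040826] ((0.48302963376045227, 0.11510849744081497), (0.04342732951045036, 0.009783807210624218), 6.96566104888916)
scene 5370 ztop med 0.05895860393867591 [0.42544301 0.02030055 0.05065975] [0.64657258 0.24718108 0.06894939]
((0.535496175289154, 0.13288164138793945), (0.20012333989143372, 0.2110605686903), 6.942554473876953) [[0.4230000078678131, 0.22599999606609344], [0.4490000009536743, 0.01600000075995922], [0.6480000019073486, 0.03999999910593033], [0.621999979019165, 0.25]]
rib 134 [0.48213236 0.11671994 0.08070961] ((0.4822554588317871, 0.11375274509191513), (0.042724065482616425, 0.014038528315722942), 9.42261791229248)
```

View pics/scene0.png

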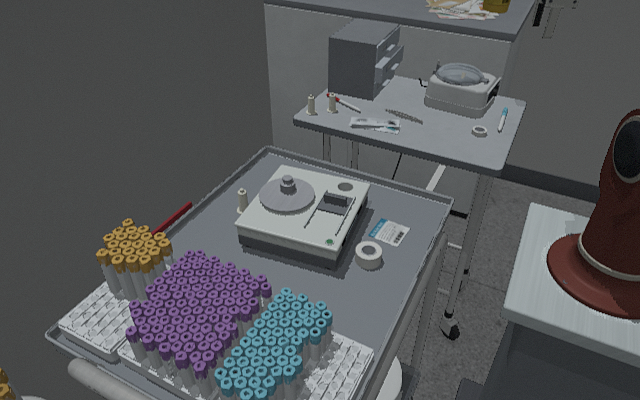

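View pics/topcrop.png

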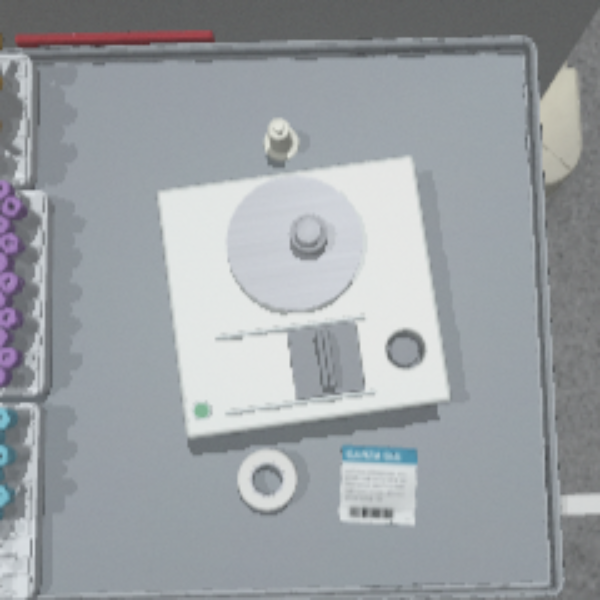

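Both pictures agree with the measurements. In the top crop the balance is turned about 7°, with the rib at crop px (325,360), the round well at (405,348), the tape at (267,480) and the gauze at (378,485). The rib is about 3.5 mm open. Next I check the corridor and compute the approach.

```bash
cat >> h.py <<'E'
YAW=np.deg2rad(6.93); C=np.array([.536,.1331])
RB=np.array([[np.cos(YAW),-np.sin(YAW)],[np.sin(YAW),np.cos(YAW)]])
def well(dx,dy,z): # mm offsets from the well centre in balance axes, z mm
    return np.r_[C+RB@(np.array([-55+dx,-15+dy])/1000),z/1000]
def goal(targets):
    "print row (turn deg, shift mm) in tool axes to bring jaw (tool y) along balance +x, tool z down"
    s=get_state(); r=R.from_rotvec(s["tcp_rot"]); p=np.array(s["tool_pos"])
    x=np.array([-np.sin(YAW),np.cos(YAW),0])  # tool x = balance +y
    y=np.array([np.cos(YAW),np.sin(YAW),0]); T=R.from_matrix(np.stack([x,y,np.cross(x,y)],1))
    print("turn",np.rad2deg((r.inv()*T).as_rotvec()).round(2),"force",np.round(s["contact_force"],2),"t",round(float(s["clock"]),2),"tcp",p.round(4),
      "in well axes",np.r_[(RB.T@(p[:2]-well(0,0,0)[:2])*1000),p[2]*1000].round(1))
    for t in targets: print(np.round(t,4),(r.inv().apply(np.array(t)-p)*1000).round(1))
E
python3 - <<'E'
from h import *
P=np.vstack([np.load(n+".npz")["W"].reshape(-1,3) for n in("top","scene")])
P=P[np.isfinite(P[:,0])]
rho=np.hypot(P[:,0],P[:,1]); az=np.degrees(np.arctan2(P[:,1],P[:,0]))
for a in range(-90,40,10):
    for lo,hi in((.2,.4),(.4,.7),(.7,.95)):
        m=(az>=a)&(az<a+10)&(rho>lo)&(rho<hi)
        if m.sum()>5: print(a,lo,m.sum(),np.percentile(P[m,2],99).round(3),end=" | ")
    print()
W=np.load("top.npz")["W"]; m=np.hypot(W[...,0]-.577,W[...,1]-.125)<.02; print("weight ztop",np.nanmax(W[m][:,2]))
goal([(.45,-.35,.22),(.52,-.1,.2),well(0,-20,150)])
E
```

```text
-90 0.2 782 -0.793 | -90 0.4 1670 -0.793 | -90 0.7 1418 -0.792 | 
-80 0.2 999 -0.792 | -80 0.4 2664 0.312 | -80 0.7 1293 -0.792 | 
-70 0.2 1298 -0.793 | -70 0.4 5729 0.314 | -70 0.7 735 0.272 | 
-60 0.2 1586 -0.0 | -60 0.4 12126 0.11 | -60 0.7 65 0.113 | 
-50 0.2 2730 0.0 | -50 0.4 13119 0.097 | -50 0.7 4978 0.168 | 
-40 0.2 789 -0.002 | -40 0.4 10765 0.014 | -40 0.7 14702 0.168 | 
-30 0.2 451 -0.023 | -30 0.4 5776 0.017 | -30 0.7 9695 0.139 | 
-20 0.2 1004 0.018 | -20 0.4 13 0.017 | -20 0.7 2051 0.0 | 
-10 0.2 3842 0.017 | -10 0.4 7039 0.018 | -10 0.7 13978 0.381 | 
0 0.2 3082 0.017 | 0 0.4 8598 0.069 | 0 0.7 19623 0.387 | 
10 0.2 2967 0.017 | 10 0.4 11479 0.096 | 10 0.7 27639 0.417 | 
20 0.2 2701 0.018 | 20 0.4 14549 0.061 | 20 0.7 42910 0.451 | 
30 0.2 2439 0.018 | 30 0.4 13861 0.089 | 30 0.7 37604 0.392 | 
weight ztop 0.10065287109727772
turn [ -0.    -0.   -75.05] force [-0.33 -0.01  0.34] t 1.1 tcp [ 0.2422 -0.6031  0.2186] in well axes [-325.4 -680.4  218.6]
[ 0.45 -0.35  0.22] [ 287.1 -157.5   -1.3]
[ 0.52 -0.1   0.2 ] [ 445.3 -363.4   18.7]
[0.4856 0.0917 0.15  ] [ 484.8 -554.1   68.7]
```

jog_arm(motion=[[0,0,0,36,-20,0,1],[0,0,-7,72,-39,0,1],[0,0,-14,108,-59,0,1],[0,0,-21,144,-79,0,1],[0,0,-28,180,-98,0,1],[0,0,-35,215,-118,0,1],[0,0,-42,251,-138,0,1],[0,0,-49,287,-158,0,1],[0,0,-56,310,-187,3,1],[0,0,-62,332,-217,6,1],[0,0,-68,355,-246,9,1],[0,0,-75,378,-275,12,1],[0,0,-75,400,-305,14,1],[0,0,-75,423,-335,17,1],[0,0,-75,445,-363,19,1],[0,0,-75,453,-401,26,1],[0,0,-75,461,-439,35,1],[0,0,-75,470,-478,44,1],[0,0,-75,478,-516,54,1],[0,0,-75,485,-554,69,1]], squeeze=15)

```text
clock: 2.77
tool_pos: [0.4865, 0.0937, 0.1503]
tcp_rot: [2.084, 2.349, 0.005]
contact_force: [0.5, 0.3, 0.5]
finger_gap: 0.0007
```

Run:
```python
from h import *
goal([well(0,-20,150),well(0,-20,73)])
p,W=cloud("scene"); save("s1",p[130:290,200:460],3)
print(get_state()["finger_gap"])
```

```text
turn [ 0.2  -0.02 -0.09] force [0.46 0.27 0.52] t 2.77 tcp [0.4865 0.0937 0.1503] in well axes [  1.1 -18.2 150.3]
[0.4856 0.0917 0.15  ] [-1.8 -1.1  0.3]
[0.4856 0.0917 0.073 ] [-1.8 -1.4 77.3]
0.0005272744998275525
```

View pics/s1.png

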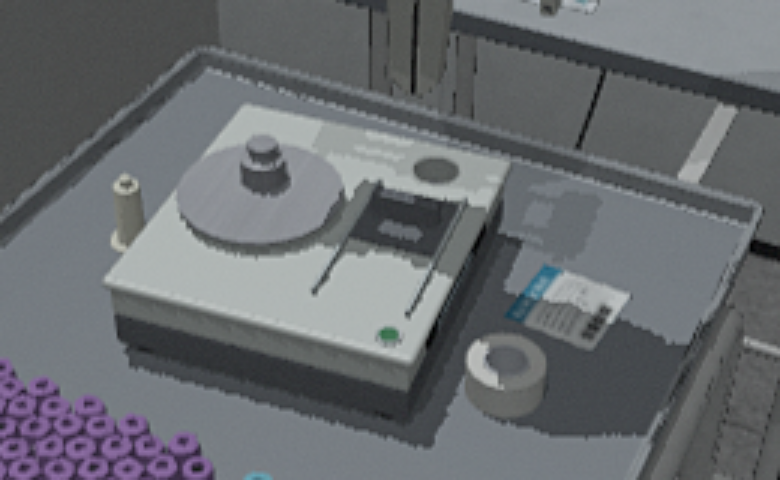

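The tips are where expected, at crop px (410,115) above the balance's right side, and nothing has moved. I go down beside the rib.

jog_arm(motion=[[0,0,0,-2,-1,25,1],[0,0,0,-2,-1,50,1],[0,0,0,-2,-1,65,1],[0,0,0,-2,-1,77,1],[0,0,0,-2,-1,77,1],[0,0,0,-2,-1,77,1]])

```text
clock: 3.32
tool_pos: [0.485, 0.0894, 0.0725]
tcp_rot: [-2.084, -2.35, 0.001]
contact_force: [-0.3, 0.8, 0.6]
finger_gap: 0.0008
```

Run:
```python
from h import *
goal([well(0,43,73)])
```

```text
turn [-0.05  0.01 -0.06] force [-0.27  0.83  0.63] t 3.32 tcp [0.485  0.0894 0.0725] in well axes [ -0.9 -22.3  72.5]
[0.478  0.1543 0.073 ] [65.3  0.8 -0.5]
```

jog_arm(motion=[[0,0,0,5,0,0,1],[0,0,0,10,0,0,1],[0,0,0,15,1,0,1],[0,0,0,19,1,0,1],[0,0,0,23,1,0,1],[0,0,0,27,1,0,1],[0,0,0,31,1,0,1],[0,0,0,35,1,0,1],[0,0,0,39,1,0,1],[0,0,0,43,1,0,1],[0,0,0,47,1,0,1],[0,0,0,51,1,0,1],[0,0,0,55,1,0,1],[0,0,0,58,1,0,1],[0,0,0,60,1,0,1],[0,0,0,60,1,0,1]])

```text
clock: 4.65
tool_pos: [0.4787, 0.1502, 0.0726]
tcp_rot: [-2.083, -2.351, -0.001]
contact_force: [0.1, 0.4, 0.3]
finger_gap: 0.0004
```

Run:
```python
from h import *
goal([well(0,43,73)])
p,W=cloud("scene"); save("s2",p[130:290,200:460],3)
z=W[...,2]; q=(W[...,:2]-C)@RB
# rib-height points on balance in front of pan
m=(z>.074)&(z<.088)&(q[...,0]<-.03)&(q[...,0]>-.09)&(abs(q[...,1])<.09)
print("rib-height pts (well y mm)",np.percentile((q[m][:,1]+.015)*1000,[2,10,50,90,98]).round(1),m.sum())
```

```text
turn [-0.   -0.06 -0.  ] force [0.09 0.42 0.3 ] t 4.65 tcp [0.4787 0.1502 0.0726] in well axes [ 0.2 38.9 72.6]
[0.478  0.1543 0.073 ] [ 4.1 -0.2 -0.4]
rib-height pts (well y mm) [40.2 46.4 53.1 58.2 59.1] 212
```

View pics/s2.png

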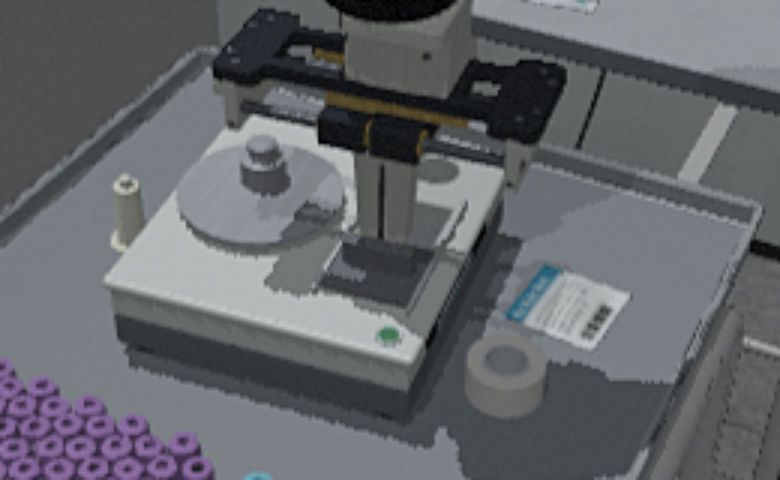

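The cover moved with the fingers, and its left face is now near 58 mm. The rib is at crop px (385,262) and the balance hasn't moved. I finish the push, then measure how low the gripper's end pieces hang, since one will be over the weight.

jog_arm(motion=[[0,0,0,2,0,0,1],[0,0,0,3,0,0,1],[0,0,0,4,0,0,1],[0,0,0,5,0,0,1],[0,0,0,5,0,0,1]])

```text
clock: 5.12
tool_pos: [0.4779, 0.1525, 0.0725]
tcp_rot: [2.085, 2.349, -0.004]
contact_force: [0.2, -3.3, 0.6]
finger_gap: 0.0006
```

Run:
```python
from h import *
goal([])
for n in("scene","top"):
    p,W=cloud(n)
    z=W[...,2]; q=(W[...,:2]-C)@RB; q=q*1000+[55,15]
    m=(z>.074)&(z<.088)&(q[...,0]<25)&(q[...,0]>-30)&(q[...,1]>-10)&(q[...,1]<90)
    print(n,"rib pts",np.percentile(q[m][:,1],[2,50,98]).round(1),m.sum())
    g=(z>.105)&(z<.3)&(abs(q[...,1]-40)<80)&(abs(q[...,0])<130)
    for a in range(-120,121,20):
        k=g&(abs(q[...,0]-a)<10)
        if k.sum()>4: print(a,k.sum(),np.percentile(z[k],[1,5,50]).round(3),end=" | ")
    b=(z>.05)&(z<.063)&(abs(q[...,0]-55)<130)&(abs(q[...,1]-15)<130)
    print("\nbox",cv2.minAreaRect(W[b][:,:2].astype(np.float32)),[(np.round(r["location"],3),round(r["conf"],2)) for r in search_frame(n,"weight")[:1]])
```

```text
turn [-0.09  0.14 -0.12] force [ 0.22 -3.31  0.57] t 5.12 tcp [0.4779 0.1525 0.0725] in well axes [-0.3 41.3 72.5]
scene rib pts [44.4 55.5 61.2] 217
-100 121 [0.18  0.182 0.197] | -80 501 [0.157 0.161 0.198] | -60 276 [0.167 0.17  0.196] | -40 951 [0.169 0.173 0.226] | -20 1232 [0.109 0.128 0.239] | 0 1099 [0.107 0.116 0.215] | 20 710 [0.11  0.127 0.205] | 40 288 [0.168 0.17  0.193] | 60 322 [0.168 0.17  0.194] | 80 487 [0.157 0.16  0.197] | 100 56 [0.183 0.187 0.198] | 
box ((0.5346373319625854, 0.1391923427581787), (0.1998228281736374, 0.19825203716754913), 6.8527512550354) [(array([0.577, 0.133, 0.091]), 0.5)]Traceback (most recent call last):
  File "<stdin>", line 7, in <module>
    return _quantile_unchecked(
        a, q, axis, out, overwrite_input, method, keepdims, weights)
    return _ureduce(a,
                    func=_quantile_ureduce_func,
    ...<5 lines>...
                    overwrite_input=overwrite_input,
                    method=method)
    r = func(a, **kwargs)
    result = _quantile(arr,
                       quantiles=q,
    ...<2 lines>...
                       out=out,
                       weights=wgt)
    slices_having_nans = np.isnan(arr[-1, ...])
                                  ~~~^^^^^^^^^
IndexError: index -1 is out of bounds for axis 0 with size 0
```

The cover sits at its stop: the rib is at about 56 mm and I measured 3.3 N. The end pieces stay about 19 mm above the weight at pressing depth. I back off over the well and dip just inside its mouth.

jog_arm(motion=[[0,0,0,-10,0,0,1],[0,0,0,-25,0,0,1],[0,0,0,-38,0,0,1],[0,0,0,-43,0,0,1],[0,0,0,-43,0,0,1],[0,0,0,-43,0,6,1],[0,0,0,-43,0,12,1],[0,0,0,-43,0,18,1],[0,0,0,-43,0,18,1]])

```text
clock: 6.02
tool_pos: [0.4823, 0.1123, 0.0533]
tcp_rot: [-2.081, -2.351, 0.003]
contact_force: [1.0, 0.4, -0.3]
finger_gap: 0.0006
```

Run:
```python
from h import *
goal([well(0,0,36)])
p,W=cloud("scene"); save("s3",p[150:270,240:420],4)
```

```text
turn [-0.15 -0.02  0.04] force [ 1.04  0.42 -0.27] t 6.02 tcp [0.4823 0.1123 0.0533] in well axes [-0.8  0.8 53.3]
[0.4832 0.1116 0.036 ] [-0.8  0.8 17.3]
```

View pics/s3.png

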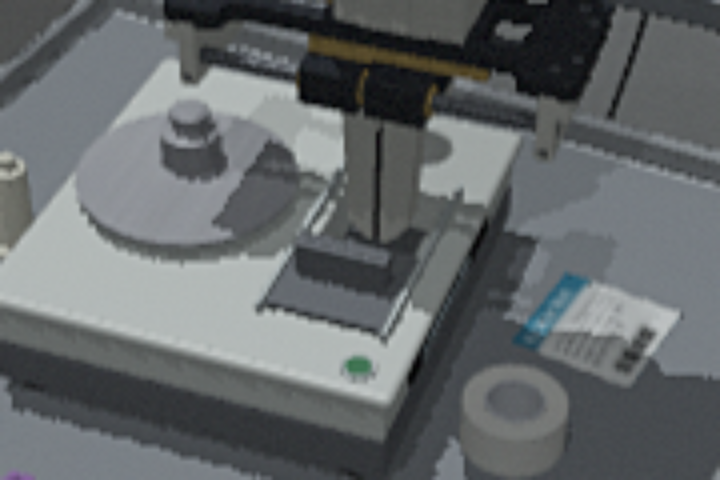

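The cover is fully open (plate left edge at crop px (320,320)). The tips are inside the well mouth at (380,235) with no contact. Now I press.

jog_arm(motion=[[0,0,0,-1,0,5,1],[0,0,0,-1,0,9,1],[0,0,0,-1,0,12,1],[0,0,0,-1,0,14,1],[0,0,0,-1,0,16,1],[0,0,0,-1,0,16,1]])

```text
clock: 6.57
tool_pos: [0.4835, 0.1105, 0.0387]
tcp_rot: [-2.084, -2.351, 0.0]
contact_force: [-0.7, -0.1, 3.4]
finger_gap: 0.0005
```

jog_arm(motion=[[0,0,0,0,0,2,1],[0,0,0,0,0,3,1],[0,0,0,0,0,4,1],[0,0,0,0,0,4,1]])

```text
clock: 6.9
tool_pos: [0.4835, 0.1106, 0.037]
tcp_rot: [2.083, 2.35, -0.0]
contact_force: [-4.1, -1.0, 21.5]
finger_gap: 0.0002
```

Bottomed out (21 N, z 37.0 mm). I hold for a second, then come straight up.

jog_arm(motion=[[0,0,0,0,0,-0.5,1],[0,0,0,0,0,-0.5,1],[0,0,0,0,0,-0.5,1],[0,0,0,0,0,-0.5,1],[0,0,0,0,0,-0.5,1],[0,0,0,0,0,-0.5,1],[0,0,0,0,0,-0.5,1],[0,0,0,0,0,-0.5,1],[0,0,0,0,0,-0.5,1],[0,0,0,0,0,-0.5,1],[0,0,0,0,0,-0.5,1],[0,0,0,0,0,-0.5,1]])

```text
clock: 7.9
tool_pos: [0.4835, 0.1106, 0.0371]
tcp_rot: [2.083, 2.35, 0.0]
contact_force: [-4.5, -2.1, 17.9]
finger_gap: 0.0
```

jog_arm(motion=[[0,0,0,0,0,-5,1],[0,0,0,0,0,-12,1],[0,0,0,0,0,-25,1],[0,0,0,0,0,-45,1],[0,0,0,0,0,-65,1],[0,0,0,0,0,-72,1],[0,0,0,0,0,-72,1]])

```text
clock: 8.48
tool_pos: [0.4849, 0.1109, 0.1086]
tcp_rot: [2.083, 2.349, 0.006]
contact_force: [-0.3, -0.2, -0.2]
finger_gap: 0.0003
```

Run:
```python
from h import *
goal([well(0,82,108),well(0,82,73)])
p,W=cloud("scene"); save("s4",p[130:290,200:460],3)
z=W[...,2]; q=(W[...,:2]-C)@RB; q=q*1000+[55,15]
m=(z>.074)&(z<.088)&(q[...,0]<25)&(q[...,0]>-30)&(q[...,1]>-10)&(q[...,1]<90)
print("rib pts",np.percentile(q[m][:,1],[2,50,98]).round(1),m.sum())
```

```text
turn [ 0.23 -0.04 -0.08] force [-0.28 -0.18 -0.16] t 8.48 tcp [0.4849 0.1109 0.1086] in well axes [  1.6  -0.9 108.6]
[0.4733 0.193  0.108 ] [82.9 -1.7  0.7]
[0.4733 0.193  0.073 ] [82.9 -1.8 35.7]
rib pts [49.9 58.1 61.3] 159
```

View pics/s4.png

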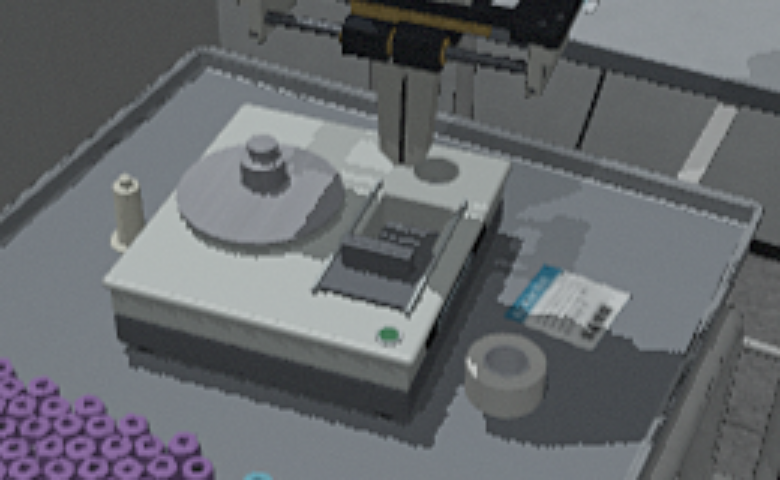

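The well is open at crop px (405,225), the key is released, and the cover is still fully open. I cross over the rib and go down on its left.

jog_arm(motion=[[0,0,0,25,0,0,1],[0,0,0,50,-1,0,1],[0,0,0,75,-2,0,1],[0,0,0,83,-2,0,1],[0,0,0,83,-2,0,1],[0,0,0,83,-2,15,1],[0,0,0,83,-2,28,1],[0,0,0,83,-2,36,1],[0,0,0,83,-2,36,1]])

```text
clock: 9.28
tool_pos: [0.4706, 0.19, 0.0691]
tcp_rot: [-2.086, -2.348, 0.008]
contact_force: [0.4, 0.5, -0.1]
finger_gap: 0.0003
```

jog_arm(motion=[[0,0,0,-5,0,0,1],[0,0,0,-10,0,0,1],[0,0,0,-14,0,0,1],[0,0,0,-18,0,0,1],[0,0,0,-22,0,0,1],[0,0,0,-26,0,0,1],[0,0,0,-30,0,0,1],[0,0,0,-34,0,0,1],[0,0,0,-38,0,0,1],[0,0,0,-42,0,0,1],[0,0,0,-46,0,0,1],[0,0,0,-50,0,0,1],[0,0,0,-54,0,0,1],[0,0,0,-58,0,0,1],[0,0,0,-61,0,0,1],[0,0,0,-63,0,0,1],[0,0,0,-63,0,0,1]])

```text
clock: 10.7
tool_pos: [0.4792, 0.1291, 0.0711]
tcp_rot: [2.085, 2.349, -0.002]
contact_force: [0.3, 0.7, -0.5]
finger_gap: 0.0006
```

Run:
```python
from h import *
goal([well(0,14,73)])
```

```text
turn [-0.04  0.05 -0.11] force [ 0.31  0.69 -0.45] t 10.7 tcp [0.4792 0.1291 0.0711] in well axes [-1.9 17.9 71.1]
[0.4815 0.1255 0.073 ] [-3.9  1.9 -1.9]
```

Now for the last few millimetres to the stop.

jog_arm(motion=[[0,0,0,-2,0,0,1],[0,0,0,-3,0,0,1],[0,0,0,-4,0,0,1],[0,0,0,-5,0,0,1],[0,0,0,-6,0,0,1],[0,0,0,-6,0,0,1]])

```text
clock: 11.2
tool_pos: [0.4795, 0.1247, 0.071]
tcp_rot: [-2.083, -2.35, -0.0]
contact_force: [-0.9, 2.8, -1.8]
finger_gap: 0.0003
```

jog_arm(motion=[[0,0,0,-1,0,0,1],[0,0,0,-2,0,0,1],[0,0,0,-2,0,0,1]])

```text
clock: 11.45
tool_pos: [0.4795, 0.1246, 0.0711]
tcp_rot: [-2.08, -2.351, -0.004]
contact_force: [-1.1, 6.4, -1.6]
finger_gap: 0.001
```

At the stop: the force rises to 6.4 N without any motion. I back off, rise and check.

jog_arm(motion=[[0,0,0,4,0,0,1],[0,0,0,14,0,0,1],[0,0,0,14,0,-20,1],[0,0,0,14,0,-60,1],[0,0,0,14,0,-100,1],[0,0,0,14,0,-140,1],[0,0,0,-20,0,-140,1],[0,0,0,-60,0,-140,1],[0,0,0,-100,0,-140,1],[0,0,0,-140,0,-140,1],[0,0,0,-180,0,-140,1],[0,0,0,-220,0,-140,1],[0,0,0,-220,0,-140,1]])

```text
clock: 12.53
tool_pos: [0.506, -0.1081, 0.2106]
tcp_rot: [2.1, 2.331, -0.011]
contact_force: [-0.4, -0.2, 0.2]
finger_gap: 0.0004
```

Run:
```python
from h import *
goal([])
for n in("top","scene"):
    p,W=cloud(n); 
    if n=="top": save("t5",p[90:330,190:430],2.5)
    z=W[...,2]; q=(W[...,:2]-C)@RB; q=q*1000+[55,15]
    m=(z>.075)&(z<.09)&(abs(q[...,0])<35)&(abs(q[...,1])<70)
    if m.sum()>5: print(n,"rib y",np.percentile(q[m][:,1],[2,50,98]).round(1),cv2.minAreaRect(q[m].astype(np.float32)))
    m=((z>.05)&(z<.069)&(abs(W[...,0]-.53)<.2)&(abs(W[...,1]-.13)<.2)).astype(np.uint8)
    m=cv2.morphologyEx(m,cv2.MORPH_OPEN,np.ones((5,5)))
    k,l,st,_=cv2.connectedComponentsWithStats(m); b=l==1+st[1:,4].argmax()
    print(cv2.minAreaRect(W[b][:,:2].astype(np.float32)))
    for o in("weight","tape","gauze","needle_holder"): print(n,o,[np.round(r["location"],3) for r in search_frame(n,o)[:1]])
```

```text
turn [-0.14  0.44 -0.98] force [-0.42 -0.21  0.2 ] t 12.53 tcp [ 0.506  -0.1081  0.2106] in well axes [  -3.9 -220.8  210.6]
top rib y [-4.8  0.   4.8] ((0.5728073120117188, 0.0013937950134277344), (43.429527282714844, 9.782505989074707), 0.02378050424158573)
((0.5366868376731873, 0.1331312507390976), (0.2003001570701599, 0.20983734726905823), 6.863569259643555)
top weight [array([0.578, 0.126, 0.091])]
top tape [array([0.391, 0.167, 0.025])]
top gauze [array([0.381, 0.076, 0.005])]
top needle_holder [array([0.67 , 0.149, 0.018])]
scene rib y [-6.3  2.   5.4] ((-0.42684173583984375, 0.1568436622619629), (13.571131706237793, 44.1790771484375), 89.42415618896484)
((0.5353511571884155, 0.13189300894737244), (0.19920767843723297, 0.21239915490150452), 6.883472442626953)
scene weight []
scene tape []
scene gauze [array([0.378, 0.082, 0.001])]
scene needle_holder [array([0.518, 0.178, 0.055])]
```

View pics/t5.png

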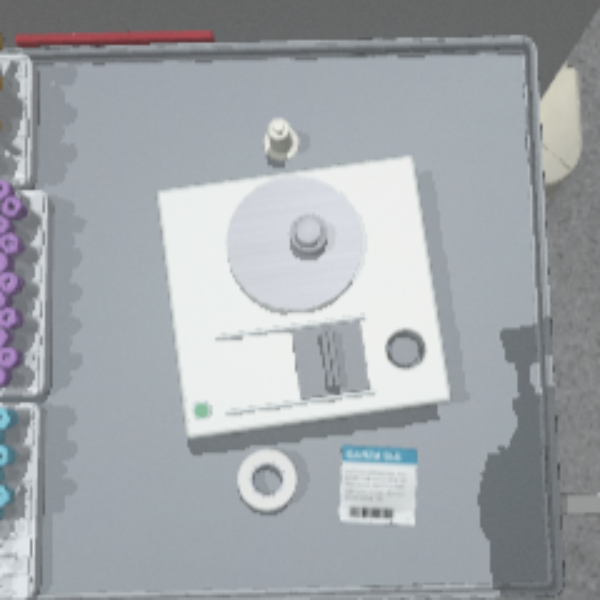

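The cover is shut, with the rib at 0.0 mm from the well centre (crop px (330,360)). Nothing else has moved and the arm is clear, so I hand in.

```bash
python3 -c "
from plant import *
print(sign_off())"
```

```text
the job is handed in; nothing more can be done
None
```

The job is done and handed in at about 12.5 s on the robot's clock, with no verdict reported.

**What I did:** With the fingers shut, I pushed the cover to its open stop, with the rib measured about 56 mm open and 3.3 N at the stop. I then pressed the sunken key to the bottom (tip at z = 37 mm, 18–21 N) for about a second. After coming out, I pushed the cover back to its shut stop, where the force rose to 6.4 N with no further movement.

**Last checks:**
- **Cover and balance:** the top camera put the rib 0.0 mm from the well centre, so the cover is shut. The balance had moved less than about 1.5 mm in both cameras.
- **Weight, tape, gauze and needle holder:** the top camera found all four within about 6 mm of where they started, close to the detector's own error.
- **Arm:** it stood clear of everything, with a force reading near zero.
- **What disagreed:** in the final scene-camera check the detector missed the weight and tape and gave a wrong place for the needle holder. The top picture shows all three in place.
- **Not measured:** I never read either key's travel directly. The fingers never went near the round power key below the balance's top.

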